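Lock a seed tray into its wind-proof dock

TASK

Secure the seed tray in the dock against the wind: lift the dock's lever until the two wire arches spring open, slide the tray along the deck (do not pick it up) until it drops fully and flat into the shallow pocket, then press the lever all the way down so that the arches close over the tray. Leave the other things where they stand and let go at the end.

Things in the scene. Friction and masses are not known exactly. Their poses are not given: they have to be found in the camera images.
- dock: fixed wooden dock, 205 mm deep (x -80 to +125) and 435 mm wide (y -215 to +220). Origin on the table under the pocket's centre; x points away from the robot, y to the left along the dock, z up. Deck top 18 mm above the table; the tray starts on the bare deck at y +64 to +220, left of the pocket; the lever is right of it
- end_stop (a point): middle of the top edge of the end stop's face, at dock x 0, y -64, z 32: a wooden strip, 100 mm along x, 8 mm thick, 14 mm above the deck, along the pocket's right edge
- arch_shaft (a point): hinge axis of the arches, along y, at dock x 66, z 30. Two arches of 8 mm steel wire at y +-36 reach from it over the pocket, 48 mm above the table, to 10 mm posts at x -60 (12 mm above the deck). Open, they stand behind the pocket, leaning back a little, up to 160 mm above the table
- lamp (a point): centre of the underside, 250 mm above the table, of a white grow-lamp head (40 x 84 x 22 mm; dock x 16 to 56, y -212 to -128), on a 16 mm post at x 112, y -203. It hangs over the raised lever's cross bar, so a vertical tool cannot reach that; tilt the tool some 30 deg, its body leaning to the dock's -x, the robot's side
- pocket (a point): centre of the pocket's floor (bare metal sheet in the wooden deck), 10 mm above the table, 8 mm below the deck; axes as the dock. The pocket is 104 mm (x) by 128 mm (y): 4 mm of play on each side of the tray
- tray: open pink plastic seed tray, 96 mm (x) by 120 mm (y), walls 24 mm high and 4 mm thick, about 0.15 kg, loose on the deck. Origin at the centre of its underside, z up. A carrying rib stands across its middle: 14 mm thick (y), 60 mm long (x), its top 60 mm above the tray's underside; pinch it along y, about 47 mm above the underside
- lever_bar (a point): centre of the black cross bar at the lever's free end: a cylinder 20 mm in diameter and 44 mm long along the dock's y; pinch it by its two end faces and follow the arc. Rests at dock x -29, y -165, z 55 when the lever is down, at x 6, z 137 when it is up. Clear deck is 25 mm or more on either side
- lever_hinge (a point): lever's hinge axis, along the dock's y, at dock x 86, y -165, z 55; the cross bar is 115 mm from it
- lever (a joint): lever angle, rad: 0 down (lying level towards the robot, arches closed), 0.8 up (arches open, turning 2.19 times the lever's angle). A toggle in the lever's housing resists with about 4 to 5 N at the cross bar, falling to nothing a little past mid swing (about 0.45), and then swings the lever on to the far end, where it stays
- mister: steel mister, round, 76 mm across, 186 mm tall with a black spray head; loose bystander on the table, origin at the centre of its underside
- pot: celadon-green pot, 100 mm across, 90 mm tall; loose bystander, origin at the centre of its underside
- jar: glass jar with a steel cap, 66 mm across, 100 mm tall; loose bystander, origin at the centre of its underside
- stake: wooden stake 200 mm long, 12 mm thick, lying down with a steel spring clip on it; loose bystander, origin at the centre of its underside
- saucer: round pink saucer, 110 mm across, 20 mm high; loose bystander, origin at the centre of its underside
- small_pot: small terracotta pot, 44 mm across, 40 mm tall, standing on the deck along its back edge, behind the tray; loose bystander, origin at the centre of its underside
Mind the look-alikes: they are no part of the job. Leave any orange or purple look-alike of the tray alone.

How it is judged:
By the outcome, as a careful person would: the job done as asked, in the order asked, and still so for the second after the job is handed in, with the robot touching nothing.
It also fails if it takes over 72 s, if anything falls off the work surface, if the arm or the gripper's body presses on something with over 40 N, if the wrist force passes 120 N, or if a joint passes its speed limit or range.

ROBOT

A 6-joint arm with a two-finger parallel gripper is mounted at the origin on the work surface. World frame = base frame: x ahead of the robot, y to its left, z up, the work surface at z = 0. Lengths are in mm, angles in degrees, forces in N, time in s.
With the tool pointing down it reaches from about 400 to 825 mm from the base axis. Payload 7 kg.
Tool frame: the origin (TCP) lies at the very end of the fingers, on their centre line; the grasp point (between the pads) lies 19 mm behind it (bot.hold_point_z is the z of the grasp point in the tool frame, in mm); z points along the fingers, y is the line along which they close (so a half turn about z gives the same grasp; the last joint's range is limited). The gripper opens to 88 mm and grips with 3 to 60 N. Pads are 19 mm wide; open, the fingers measure 130 mm over their backs; the gripper's body (78 mm by 193 mm) begins 47 mm behind the grasp point.
Start: joints at [92.137, 20.546, 0.682, 0, -70.136, -16.507], TCP at [167.531, 653.857, 226.561] pointing down, gripper open.
Joint ranges: [-176.03, 176.03], [-82.01, 121.73], [-58.28, 71.71], [-173.87, 95.51], [-174.79, -0.11], [-173.66, 173.66]. Speed limits (degrees/s): [136.94, 136.94, 172.46, 180, 180, 180].

INTERFACE

Orientations are given as a 3x3 rotation matrix whose columns are the frame's x, y, z axes.
In Python, from station import bot gives the robot as it stands.
- The arm moves only by the shell command python3 -m inch 'ROWS' [OPENING] [FORCE]. ROWS is JSON, one flat list of numbers, 6 for each row, row after row: the shift along the tool's x, y, z in m, then the turn, a rotation vector about the tool's x, y, z in degrees. A call has 1 to 8 rows; each row is the pose to reach, as a shift and turn from the pose commanded when the call began, along the tool's axes at that moment; what a row does not reach only later rows make up. A row lasts 1/10 s, in which the tool goes at most 50 mm and 8.59 degrees, less where a joint would pass 70% of its speed; a pose out of reach is approached as far as the arm can. A call with a gripper value outside its range is refused whole. OPENING is the opening in per cent of the stroke, from 0 (shut) to 100 (fully open), set as the call begins (- or left out, the last holds). The fingers move at their own pace and stop on an object; FORCE is the grip in N (left out, the last holds). Time passes only in rows, so rows that repeat a pose let the fingers close. It gives the time, the measured TCP pose, the force, the opening and the grip force at its end, in the units of the state.
- bot.state(): the state, without advancing time (a new reading comes with each control period).
- bot.grab_frame(name): name is "side" or "top" or "wrist"; returns (picture, depth): 420x560x3 uint8, blue, green, red; 420x560 float32, mm along the optical axis (not along the pixel's ray), 0 where there is no reading.
- bot.camera_model(name): a dict with "fx", "fy", "cx", "cy" (pixels), "origin" and "rotation" of the camera in the world; the wrist camera has in their place "T_tool_cam" (4x4, takes a point from camera to tool coordinates, whose origin is the TCP and whose axes are the flange's). Camera axes: x right, y down, z forward; pixel columns grow to the right and rows downward; lengths in mm; the calibration is good to about 2 mm. The wrist camera is an equidistant fisheye: a pixel r from the principal point sees the ray r / f radians off the axis. A picture is of the moment at which its call begins: read the wrist's pose just before it. camera_model takes no time and is no camera call.
- bot.job_done(): hands the job in; it is judged then, once.
The state is a dict: "t": time; "joint_positions": joint angles; "joint_vel": joint speeds; "joint_efforts": joint torques, N m; "ee_pos": TCP position; "tcp_rot": TCP orientation; "wrist_force": force on the tool from outside, world axes, zero at the start; "ft_torque": the same for the moment, N m; "finger_gap": opening from 0.0 (shut) to 1.0 (fully open); "finger_force": force on a finger pad.
Only numpy, scipy, OpenCV 4.12 (cv2) and the standard library are available. Lean on these libraries where they do the work, as an engineer would, in place of code of your own. Each camera call takes 0.05 s, during which the arm holds its last target. There are 200 camera calls.

## Working session

There is one attempt and no reset: what is moved stays moved. The work goes in short steps, Python scripts to look and compute and a shell command to move; the robot and the scene stay as the last step left them, time stands still between calls to the robot, and variables do not carry over. Pictures are saved under pics/ and viewed, at most 10 in all, crops included, and the job is handed in when it is done.

```bash
mkdir -p pics; ls; python3 - <<'E'
from station import bot
import cv2,numpy as np
s=bot.state();print(s['t'],s['ee_pos'],np.round(s['tcp_rot'],3).tolist(),s['finger_gap'],bot.hold_point_z)
for n in('top','side'):
    p,d=bot.grab_frame(n);cv2.imwrite(f'pics/{n}0.png',p);np.save(f'{n}0.npy',d)
    print(n,bot.camera_model(n))
print(bot.camera_model('wrist'))
E
```

```text
pics
0.0 [167.43005516 653.4215918  225.64054276] [[0.969, -0.248, -0.0], [-0.248, -0.969, -0.002], [0.0, 0.002, -1.0]] 0.9992278019917818 -18.8
top {'fx': 402.54759664175157, 'fy': 402.54759664175157, 'cx': 274.9228027927529, 'cy': 206.59847991942001, 'origin': array([ 280.55962921,  -11.25575836, 1435.13914811]), 'rotation': array([[ 0.00975348, -0.98438348,  0.17576697],
       [-0.99992478, -0.01090856, -0.00560664],
       [ 0.00743645, -0.17569907, -0.98441584]])}
side {'fx': 394.89573099473677, 'fy': 394.89573099473677, 'cx': 283.4044416914133, 'cy': 205.9961675123689, 'origin': array([150.10644321, 569.35940022, 916.06567119]), 'rotation': array([[-0.85944834, -0.36770651,  0.35516261],
       [-0.51101148,  0.63788349, -0.57617004],
       [-0.01469089, -0.67668055, -0.73613016]])}
{'fx': 325.19226210127806, 'fy': 325.19226210127806, 'cx': 276.96003482700445, 'cy': 211.07694784552325, 'T_tool_cam': array([[-5.40189706e-04, -9.66307849e-01, -2.57388519e-01,
         6.88409913e+01],
       [ 9.99999791e-01, -6.13362119e-04,  2.03999139e-04,
         7.13021480e-02],
       [-3.54998337e-04, -2.57388355e-01,  9.66307978e-01,
        -1.58455728e+02],
       [ 0.00000000e+00,  0.00000000e+00,  0.00000000e+00,
         1.00000000e+00]])}
```

View pics/top0.png

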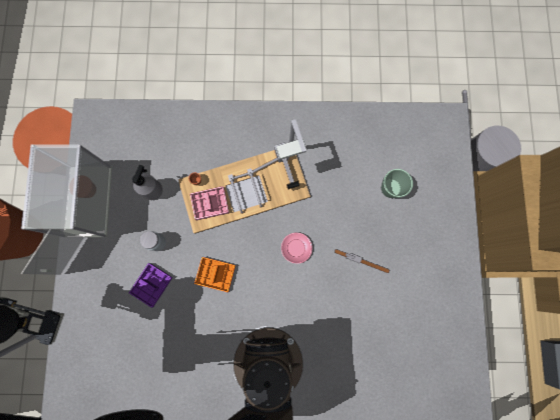

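View pics/side0.png

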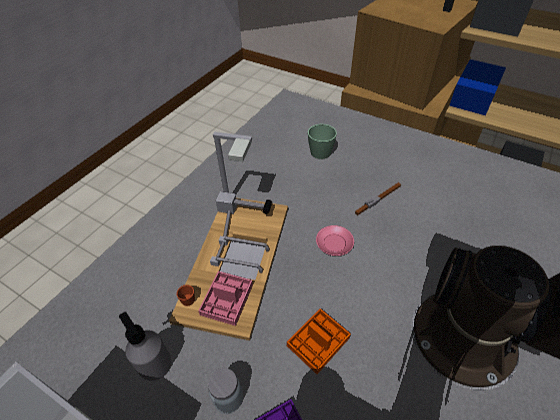

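The top view shows the wooden dock around (245,188). The pink tray on its deck is at (210,204), the pocket with the arches at (247,192), the lever bar at (293,185) and the lamp at (290,149).

Tray candidates are pink (210,204), orange (216,273) and purple (151,284). The pink one fits, because it is pink and sits on the deck to the left of the pocket. The pink saucer at (297,247) is round, so it isn't the tray.

```bash
cat > h.py <<'E'
import numpy as np,cv2
from station import bot
def cloud(n,d):
    c=bot.camera_model(n);v,u=np.mgrid[:420,:560]
    P=np.stack([(u-c['cx'])/c['fx']*d,(v-c['cy'])/c['fy']*d,d],-1)
    return P@np.array(c['rotation']).T+c['origin']
def proj(n,P):
    c=bot.camera_model(n);q=(np.atleast_2d(P)-c['origin'])@np.array(c['rotation'])
    return np.c_[q[:,0]/q[:,2]*c['fx']+c['cx'],q[:,1]/q[:,2]*c['fy']+c['cy']]
E
python3 - <<'E'
from h import *
for n in('top','side'):
    p=cv2.imread(f'pics/{n}0.png');d=np.load(n+'0.npy');W=cloud(n,d)
    hsv=cv2.cvtColor(p,cv2.COLOR_BGR2HSV)
    h,s,v=[hsv[...,i].astype(int) for i in range(3)]
    reg=(W[...,0]>300)&(W[...,0]<900)&(abs(W[...,1]-50)<350)
    tab=reg&(s<40)&(abs(W[...,2])<8)&(d>0);print(n,'table z',np.median(W[tab][:,2]))
    m=reg&(h>8)&(h<28)&(s>60)&(W[...,2]>8)&(W[...,2]<28)
    m=cv2.morphologyEx(m.astype(np.uint8),cv2.MORPH_OPEN,np.ones((3,3)))
    k,l,st,_=cv2.connectedComponentsWithStats(m);
    m=m.astype(bool)
    pts=W[m][:,:2].astype(np.float32);print(len(pts),cv2.minAreaRect(pts),np.median(W[m][:,2]))
    pk=reg&((h>165)|(h<3))&(s>50)&(v>90)&(W[...,2]>15)
    k,l,st,ce=cv2.connectedComponentsWithStats(pk.astype(np.uint8))
    for i in range(1,k):
        if st[i,4]>60:
            q=W[l==i];print('pink',st[i,4],ce[i],cv2.minAreaRect(q[:,:2].astype(np.float32)),q[:,2].min(),q[:,2].max())
            print(' ',cv2.minAreaRect(q[q[:,2]>35][:,:2].astype(np.float32)), 'rib',cv2.minAreaRect(q[q[:,2]>60][:,:2].astype(np.float32)) if (q[:,2]>60).sum()>4 else 0)
    cv2.imwrite(f'pics/m{n}.png',m*255)
p=cv2.imread('pics/top0.png')[120:240,160:330];q=cv2.imread('pics/side0.png')[120:350,160:320]
a=cv2.resize(p,None,fx=2.6,fy=2.6,interpolation=2);b=cv2.resize(q,None,fx=2.2,fy=2.2,interpolation=2)
o=np.zeros((max(a.shape[0],b.shape[0]),a.shape[1]+b.shape[1],3),np.uint8);o[:a.shape[0],:a.shape[1]]=a;o[:b.shape[0],a.shape[1]:]=b
cv2.imwrite('pics/crop0.png',o);print(o.shape)
E
```

```text
top table z -0.5307510096635042
3863 ((577.471923828125, 29.31494140625), (608.6232299804688, 337.34246826171875), 82.3689956665039) 17.385451446619754
pink 903 [209.04761905 202.80287929] ((542.1828002929688, 213.96090698242188), (96.85726928710938, 119.38433074951172), 13.702431678771973) 15.019420618086997 84.85316037518578
  ((541.6541137695312, 214.43862915039062), (95.86676025390625, 118.4704818725586), 13.943916320800781) rib ((542.4192504882812, 215.3433074951172), (59.594932556152344, 13.938363075256348), 13.340424537658691)
pink 108 [303.14814815 247.84259259] ((385.36761474609375, -113.61363220214844), (67.00323486328125, 103.9045181274414), 81.77957153320312) 15.04665194732479 28.80305102407533
  ((0.0, 0.0), (0.0, 0.0), 0.0) rib 0
side table z 0.7107113245416485
5780 ((510.8852844238281, 35.4501953125), (434.85498046875, 517.2114868164062), 14.439977645874023) 18.615782005169024
pink 258 [335.08914729 237.5503876 ] ((390.2566833496094, -94.36323547363281), (106.11041259765625, 105.14160919189453), 27.008268356323242) 15.02611798012424 25.478077975735232
  ((0.0, 0.0), (0.0, 0.0), 0.0) rib 0
pink 1482 [225.17139001 297.46221323] ((543.5089721679688, 216.20086669921875), (97.93019104003906, 120.22718048095703), 13.420554161071777) 16.352793575322835 82.47578068259338
  ((543.267333984375, 215.88967895507812), (97.64327239990234, 120.05982971191406), 13.997991561889648) rib ((543.8204956054688, 215.38687133789062), (58.9727668762207, 16.37887954711914), 11.244452476501465)
(506, 794, 3)[ WARN:0@0.302] global loadsave.cpp:1063 imwrite_ Unsupported depth image for selected encoder is fallbacked to CV_8U.
```

View pics/crop0.png

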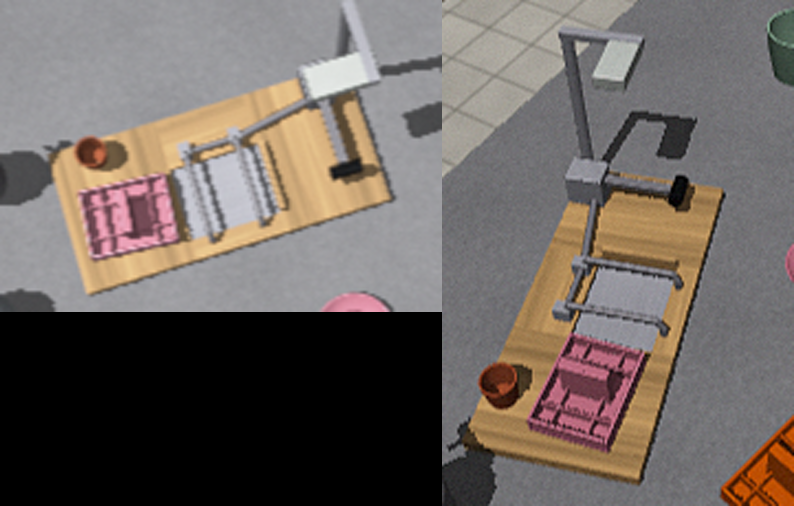

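The enlarged crop confirms it: the pink tray with its rib lies on the bare deck beside the pocket, arches closed and the lever down with its black bar. Next I fit the dock pose.

```bash
python3 - <<'E'
from h import *
for n in('top','side'):
    p=cv2.imread(f'pics/{n}0.png');d=np.load(n+'0.npy');W=cloud(n,d)
    hsv=cv2.cvtColor(p,cv2.COLOR_BGR2HSV);h,s,v=[hsv[...,i].astype(int) for i in range(3)]
    reg=(W[...,0]>440)&(W[...,0]<740)&(W[...,1]>-160)&(W[...,1]<320)
    m=reg&(h>8)&(h<28)&(s>60)&(abs(W[...,2]-18)<5)
    k,l,st,_=cv2.connectedComponentsWithStats(m.astype(np.uint8));m=l==1+np.argmax(st[1:,4])
    r=cv2.minAreaRect(W[m][:,:2].astype(np.float32));b=cv2.boxPoints(r);print(n,r,b.round(1).tolist())
    # yaw: long edge
    e=[b[1]-b[0],b[2]-b[1]];L=max(e,key=np.linalg.norm);L=L*np.sign(L[1]);yaw=np.arctan2(-L[0],L[1])
    R=np.array([[np.cos(yaw),-np.sin(yaw)],[np.sin(yaw),np.cos(yaw)]])
    o=np.array(r[0])-R@[22.5,2.5];print('yaw',np.degrees(yaw),'origin',o)
    Q=W.copy();Q[...,:2]=(W[...,:2]-o)@R
    def near(x,y,z,t): return (abs(Q[...,0]-x[0])<x[1])&(abs(Q[...,1]-y[0])<y[1])&(Q[...,2]>z[0])&(Q[...,2]<z[1])
    k=(v<60)&near((-29,40),(-165,45),(40,75),0);print('bar',k.sum(),Q[k].min(0),Q[k].max(0))
    k=near((36,60),(-170,70),(255,285),0);print('lamp',Q[k].min(0),Q[k].max(0),np.median(Q[k],0))
    k=near((0,70),(0,80),(5,14),0)&(s<40);print('pocket',k.sum(),Q[k].min(0),Q[k].max(0))
    k=near((0,55),(-68,9),(26,38),0)&(s>60);print('stop',k.sum(),np.percentile(Q[k],[3,97],axis=0).round(1).tolist())
    k=near((-30,45),(0,60),(42,56),0)
    for sg in(1,-1):
        kk=k&(sg*Q[...,1]>0);print('arch',kk.sum(),np.median(Q[kk],0))
    print('tray',(np.array([542.5,214.7])-o)@R)
E
```

```text
top ((602.2235717773438, 95.32728576660156), (205.6112823486328, 434.00860595703125), 18.176807403564453) [[436.8999938964844, 269.3999938964844], [572.2000122070312, -142.89999389648438], [767.5999755859375, -78.80000305175781], [632.2000122070312, 333.6000061035156]]
yaw 18.17681 origin [581.62623392  85.93315543]
bar 53 [ -39.19249249 -184.83284862   53.77287663] [ -20.35248592 -145.24426895   70.04199716]
lamp [  15.12903115 -211.57590589  256.30114905] [  95.3007519  -127.13986877  278.32343172] [  37.74802908 -174.84105255  271.32601199]
pocket 714 [-52.7503477  -63.34661259   5.04890982] [58.36083323 63.34873468 13.99322963]
stop 51 [[-46.9, -71.1, 27.5], [47.1, -64.8, 36.6]]
arch 43 [-21.24913291  36.37070437  47.71273514]
arch 45 [-20.77038703 -35.37780645  47.19720101]
tray [  2.99509859 134.54661732]
side ((604.0797729492188, 95.86860656738281), (206.67906188964844, 436.3289489746094), 18.317642211914062) [[437.3999938964844, 270.5], [574.5, -143.6999969482422], [770.7000122070312, -78.80000305175781], [633.5999755859375, 335.5]]
yaw 18.317642 origin [583.50558874  86.42387673]
bar 91 [ -39.84015016 -184.1339815    46.82419308] [  -3.94268348 -140.7887628    67.20693511]
lamp [  13.6004195  -213.67180048  255.15333295] [  95.96111403 -125.94122321  276.66955402] [  36.65554492 -172.11246149  271.78253647]
pocket 1058 [-50.35915393 -57.10521773   5.54878798] [52.25169374 58.71304726 13.97723697]
stop 122 [[-48.2, -72.8, 26.9], [45.5, -62.7, 35.0]]
arch 83 [-22.83529025  36.71644186  47.25510404]
arch 74 [-21.42639988 -34.66352841  47.58554151]
tray [  1.38745284 134.6636413 ]
```

Dock origin is about (582.4, 86.1) with a yaw of 18.2°. The tray is at dock (2, 134.6), turned by −4.5°. I'll write a helper that converts dock-frame targets into tool-frame shifts.

```bash
cat >> h.py <<'E'
from scipy.spatial.transform import Rotation as Ro
O=np.array([582.4,86.1,0]);D=Ro.from_euler('z',18.2,degrees=True)
def want(g,tilt,yaw=0):
    t=np.radians(tilt);R=np.c_[[np.cos(t),0,np.sin(t)],[0,-1,0],[np.sin(t),0,-np.cos(t)]]
    R=(D*Ro.from_euler('z',yaw,degrees=True)).as_matrix()@R
    return O+D.apply(g)-bot.hold_point_z*R[:,2],R
def rel(g,tilt,yaw=0,s=None):
    s=s or bot.state();p,R=want(g,tilt,yaw);T=np.array(s['tcp_rot'])
    return np.r_[(T.T@(p-s['ee_pos']))/1000,Ro.from_matrix(T.T@R).as_rotvec(degrees=True)].round(4)
def where(s=None):
    s=s or bot.state();T=np.array(s['tcp_rot']);g=s['ee_pos']+bot.hold_point_z*T[:,2]
    return D.inv().apply(g-O).round(1),D.inv().apply(s['wrist_force']).round(1)
E
cat > go.py <<'E'
import sys
from h import *
a=[float(x) for x in sys.argv[1:]];s=bot.state()
print('t',s['t'],'grasp@dock,F',*where(s),'gap',round(s['finger_gap'],3),'ff',s['finger_force'],'j',np.round(s['joint_positions'],0))
if a: print('row',rel(a[:3],*a[3:]).tolist())
E
python3 go.py -120 -165 220 38
```

```text
t 0.1 grasp@dock,F [-217.   668.6  244.5] [ 0.8 -0.2 -0.5] gap 0.999 ff 0.0 j [ 92.  21.   1.  -0. -70. -17.]
row [0.5403, 0.6439, 0.0216, 10.8821, 36.9732, -31.3309]
```

```bash
python3 -m inch '[0.54,0.644,0.02,10.9,37,-31.3, 0.54,0.644,0.02,10.9,37,-31.3, 0.54,0.644,0.02,10.9,37,-31.3, 0.54,0.644,0.02,10.9,37,-31.3, 0.54,0.644,0.02,10.9,37,-31.3, 0.54,0.644,0.02,10.9,37,-31.3, 0.54,0.644,0.02,10.9,37,-31.3, 0.54,0.644,0.02,10.9,37,-31.3]' 100 20; python3 go.py -120 -165 220 38
```

```text
t: 0.9
ee_pos: [343.8, 329.4, 277.3]
tcp_rot: [[0.763, 0.307, 0.568], [0.25, -0.952, 0.178], [0.595, 0.006, -0.803]]
wrist_force: [1.3, 0.6, -0.7]
finger_gap: 1.002
finger_force: 0.0
t 0.9 grasp@dock,F [-161.9  305.8  292.4] [ 1.4  0.2 -0.7] gap 1.002 ff 0.0 j [ 89. -18. -58.  49. -49. -15.]
row [-0.0087, 0.47, 0.0871, 0.4798, 1.4585, -0.0297]
```

```bash
python3 go.py -80 -165 150 38;  python3 -m inch '[0.02,0.47,0.08,0.5,1.5,0, 0.02,0.47,0.08,0.5,1.5,0, 0.02,0.47,0.08,0.5,1.5,0, 0.02,0.47,0.08,0.5,1.5,0, 0.02,0.47,0.08,0.5,1.5,0, 0.02,0.47,0.08,0.5,1.5,0, 0.02,0.47,0.08,0.5,1.5,0, 0.02,0.47,0.08,0.5,1.5,0]'; python3 go.py -80 -165 150 38
```

```text
t 0.9 grasp@dock,F [-161.9  305.8  292.4] [ 1.4  0.2 -0.7] gap 1.002 ff 0.0 j [ 89. -18. -58.  49. -49. -15.]
row [-0.0182, 0.4693, 0.1671, 0.4798, 1.4585, -0.0297]
t: 1.7
ee_pos: [503.0, 10.9, 259.8]
tcp_rot: [[0.752, 0.308, 0.583], [0.244, -0.951, 0.188], [0.612, 0.0, -0.791]]
wrist_force: [0.6, 0.3, 0.3]
finger_gap: 1.003
finger_force: 0.0
t 1.7 grasp@dock,F [-110.5  -46.6  274.7] [0.6 0.1 0.3] gap 1.003 ff 0.0 j [ 27. -19. -52.  17. -20.  66.]
row [-0.0518, 0.1181, 0.1176, 0.1741, 0.2331, -0.1774]
```

```bash
python3 -m inch '[-0.052,0.118,0.118,0.2,0.2,-0.2, -0.052,0.118,0.118,0.2,0.2,-0.2, -0.052,0.118,0.118,0.2,0.2,-0.2, -0.052,0.118,0.118,0.2,0.2,-0.2, -0.052,0.118,0.118,0.2,0.2,-0.2, -0.052,0.118,0.118,0.2,0.2,-0.2]'; python3 go.py -29 -165 55 38
python3 - <<'E'
from h import *
p,d=bot.grab_frame('wrist');cv2.imwrite('pics/w1.png',p)
E
```

```text
t: 2.3
ee_pos: [570.3, -89.1, 134.3]
tcp_rot: [[0.749, 0.315, 0.583], [0.248, -0.949, 0.194], [0.615, -0.001, -0.789]]
wrist_force: [-1.5, 0.2, -0.5]
finger_gap: 1.002
finger_force: 0.0
t 2.3 grasp@dock,F [ -77.8 -162.7  149.1] [-1.3  0.7 -0.5] gap 1.002 ff 0.0 j [ -1.   5. -32. -36. -21. 139.]
row [-0.0194, 0.0025, 0.1042, -0.1421, 0.0701, 0.102]
```

View pics/w1.png

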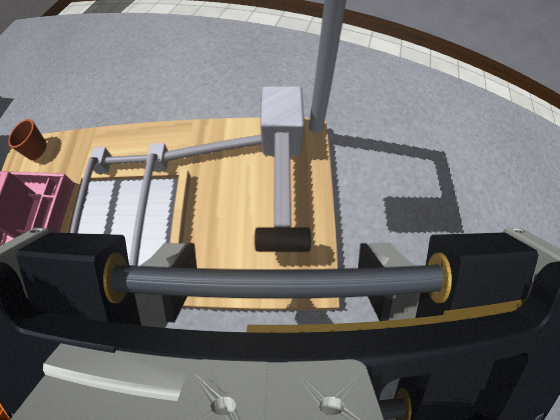

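The wrist picture shows the black bar at about (283,239), between the open fingers, with the lever arm running up to its housing at (283,120). I'll measure it with depth.

```bash
cat >> h.py <<'E'
def wcloud():
    s=bot.state();p,d=bot.grab_frame('wrist');c=bot.camera_model('wrist');v,u=np.mgrid[:420,:560]
    x=(u-c['cx'])/c['fx'];y=(v-c['cy'])/c['fy'];th=np.hypot(x,y)+1e-9
    k=np.tan(np.minimum(th,1.5))/th*d
    P=np.stack([x*k,y*k,d],-1)@c['T_tool_cam'][:3,:3].T+c['T_tool_cam'][:3,3]
    W=P@np.array(s['tcp_rot']).T+s['ee_pos']
    return p,d,((W-O).reshape(-1,3)@D.as_matrix()).reshape(W.shape),P
E
python3 - <<'E'
from h import *
p,d,Q,P=wcloud()
v=p.max(2);m=np.zeros_like(v,bool);m[222:256,250:316]=1;m&=(v<60)&(d>0)&(Q[...,2]>35)&(Q[...,2]<75)
print(m.sum(),Q[m].min(0),Q[m].max(0),np.percentile(Q[m],[3,50,97],axis=0).round(1).tolist())
print('tool y',P[m][:,1].min(),P[m][:,1].max())
m=np.zeros_like(m);m[120:190,190:235]=1;m&=(d>0);print('deck',np.median(Q[m],0))
E
```

```text
1304 [ -39.04135961 -187.83822929   49.72673141] [ -20.46913161 -145.22915308   66.632772  ] [[-38.4, -186.6, 56.6], [-32.0, -166.8, 63.6], [-21.8, -146.4, 65.7]]
tool y -18.476432545830157 24.13422881541002
deck [ 71.69703012 -96.30329688  18.49510926]
```

```bash
python3 go.py -30 -166 56 38 | tail -1; python3 -m inch '[-0.0194,0.003,0.06,0,0,0, -0.0194,0.003,0.06,0,0,0, -0.0194,0.003,0.08,0,0,0, -0.0194,0.003,0.1,0,0,0, -0.0194,0.003,0.103,0,0,0, -0.0194,0.003,0.103,0,0,0,-0.0194,0.003,0.103,0,0,0]'; python3 go.py -30 -166 56 38
```

```text
row [-0.0179, 0.0023, 0.1021, -0.0849, 0.2485, -0.0889]
t: 3.1
ee_pos: [615.7, -76.0, 43.3]
tcp_rot: [[0.748, 0.316, 0.584], [0.249, -0.949, 0.194], [0.615, 0.0, -0.789]]
wrist_force: [-1.0, -0.1, -0.6]
finger_gap: 0.998
finger_force: 0.0
t 3.1 grasp@dock,F [ -30.6 -164.4   58.2] [-1.   0.2 -0.6] gap 0.998 ff 0.0 j [ -5.  17. -26. -54. -18. 161.]
row [-0.0009, 0.0016, 0.0021, -0.1302, 0.0467, 0.1684]
```

```bash
python3 -m inch '[-0.001,0.002,0.002,0,0,0,-0.001,0.002,0.002,0,0,0,-0.001,0.002,0.002,0,0,0,-0.001,0.002,0.002,0,0,0,-0.001,0.002,0.002,0,0,0,-0.001,0.002,0.002,0,0,0,-0.001,0.002,0.002,0,0,0,-0.001,0.002,0.002,0,0,0]' 0 30; python3 - <<'E'
from h import *
s=bot.state();print(where(s),s['finger_gap'],s['finger_force'],s['joint_positions'])
g,_=where(s)
# arc of grasp pt about hinge (86,55); tool-frame shifts at constant orientation
T=np.array(s['tcp_rot'])
for a in np.linspace(.1,.8,8):
    dd=np.array([115*(1-np.cos(a)),0,115*np.sin(a)]);print(round(a,2),(T.T@D.apply(dd)/1000).round(4))
E
```

```text
t: 3.9
ee_pos: [617.0, -77.6, 40.2]
tcp_rot: [[0.749, 0.316, 0.583], [0.248, -0.949, 0.195], [0.615, -0.001, -0.789]]
wrist_force: [-1.0, 1.7, 2.2]
finger_gap: 0.499
finger_force: 30.0
(array([ -29.8, -166.4,   55. ]), array([-0.4,  1.9,  2.2])) 0.49900442686517565 30.000513195991516 [ -5.58425972  17.71574057 -26.13681813 -54.30543184 -17.9670883
 162.23635831]
0.1 [ 0.0075 -0.     -0.0087]
0.2 [ 0.0159 -0.     -0.0166]
0.3 [ 0.0249 -0.     -0.0237]
0.4 [ 0.0347 -0.     -0.0297]
0.5 [ 0.045  -0.     -0.0348]
0.6 [ 0.0558 -0.     -0.0389]
0.7 [ 0.0669  0.     -0.0418]
0.8 [ 0.0782  0.     -0.0436]
```

The bar is gripped, with a gap of 44 mm. I'll lift along the arc.

```bash
python3 -m inch '[0.004,0,-0.0045,0,0,0, 0.0075,0,-0.0087,0,0,0, 0.0116,0,-0.0128,0,0,0, 0.0159,0,-0.0166,0,0,0, 0.0203,0,-0.0203,0,0,0, 0.0249,0,-0.0237,0,0,0, 0.0297,0,-0.0268,0,0,0, 0.0347,0,-0.0297,0,0,0]'; python3 go.py 5 -166 137 38
```

```text
t: 4.7
ee_pos: [624.0, -75.2, 82.9]
tcp_rot: [[0.751, 0.315, 0.58], [0.249, -0.949, 0.194], [0.611, -0.002, -0.791]]
wrist_force: [-0.6, -1.2, -8.4]
finger_gap: 0.502
finger_force: 30.0
t 4.7 grasp@dock,F [ -22.4 -166.3   97.7] [-1.  -0.9 -8.4] gap 0.502 ff 29.99850332736969 j [ -1.  14. -27. -43. -18. 147.]
row [0.0458, -0.0002, -0.0143, -0.1913, 0.3075, 0.0836]
```

```bash
python3 -m inch '[0.005,0,-0.0027,0,0,0, 0.0103,0,-0.0051,0,0,0, 0.0156,0,-0.0073,0,0,0, 0.0211,0,-0.0092,0,0,0, 0.0265,0,-0.0107,0,0,0, 0.0322,0,-0.0121,0,0,0, 0.0378,0,-0.0131,0,0,0, 0.0435,0,-0.0139,0,0,0]'; python3 -m inch '[0.002,0,0,0,0,0,0.002,0,0,0,0,0,0.002,0,0,0,0,0]'; python3 go.py 5 -166 137 38
```

```text
t: 5.5
ee_pos: [647.8, -67.4, 121.2]
tcp_rot: [[0.751, 0.315, 0.58], [0.249, -0.949, 0.194], [0.611, -0.002, -0.791]]
wrist_force: [-10.7, -3.1, 5.1]
finger_gap: 0.5
finger_force: 30.0
t: 5.8
ee_pos: [650.8, -66.4, 124.2]
tcp_rot: [[0.749, 0.316, 0.583], [0.249, -0.949, 0.195], [0.614, -0.001, -0.789]]
wrist_force: [-10.2, -0.0, 9.4]
finger_gap: 0.498
finger_force: 30.0
t 5.8 grasp@dock,F [   5.8 -166.3  139. ] [-9.7  3.2  9.4] gap 0.498 ff 30.001746118068695 j [  3.  12. -26. -32. -18. 133.]
row [-0.0018, -0.0003, 0.0011, -0.1681, 0.1022, 0.1433]
```

```bash
python3 -m inch '[-0.001,0,0,0,0,0,-0.001,0,0,0,0,0,-0.001,0,0,0,0,0,-0.001,0,0,0,0,0,-0.001,0,0,0,0,0]' 100;  python3 -m inch '[0,0,-0.02,0,0,0, 0,0,-0.05,0,0,0, -0.01,0,-0.09,0,0,0, -0.03,0,-0.11,0,0,0, -0.03,0,-0.11,0,0,0]'; python3 - <<'E'
from h import *
p,d,Q,P=wcloud();v=p.max(2)
m=(v<60)&(d>0)&(abs(Q[...,1]+166)<30)&(abs(Q[...,0]-6)<40)&(Q[...,2]>100)&(Q[...,2]<165)
print('bar',m.sum(),np.percentile(Q[m],[3,50,97],axis=0).round(1).tolist())
a=cv2.imwrite('pics/w2.png',p)
t,_=bot.grab_frame('side');cv2.imwrite('pics/s2.png',t)
E
python3 go.py 0 134.6 130 0 -4.5
```

```text
t: 6.3
ee_pos: [651.2, -66.8, 123.2]
tcp_rot: [[0.749, 0.315, 0.583], [0.249, -0.949, 0.194], [0.615, -0.0, -0.789]]
wrist_force: [-0.3, -0.7, -0.1]
finger_gap: 0.891
finger_force: 0.0
t: 6.8
ee_pos: [562.3, -96.1, 193.1]
tcp_rot: [[0.747, 0.315, 0.585], [0.248, -0.949, 0.194], [0.616, 0.0, -0.787]]
wrist_force: [-0.2, 0.8, -0.4]
finger_gap: 1.003
finger_force: 0.0
bar 1341 [[-4.2, -186.5, 138.2], [1.4, -166.7, 145.8], [12.0, -146.3, 148.3]]
t 6.9 grasp@dock,F [ -85.5 -167.3  207.2] [ 0.5 -0.2  0.1] gap 1.002 ff 0.0 j [  0.  -1. -32. -27. -25. 129.]
row [0.0089, -0.3017, 0.1099, -1.5269, -37.9969, 4.4763]
```

View pics/s2.png

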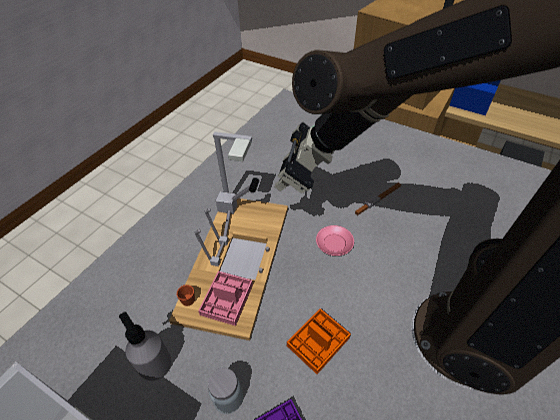

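Both arches stand open and the bar stays up at z≈138. Next is the tray.

```bash
python3 go.py -20 134.6 190 0 -4.5|tail -1; python3 -m inch '[-0.044,-0.302,0.05,-1.5,-38,4.5,-0.044,-0.302,0.05,-1.5,-38,4.5,-0.044,-0.302,0.05,-1.5,-38,4.5,-0.044,-0.302,0.05,-1.5,-38,4.5,-0.044,-0.302,0.05,-1.5,-38,4.5,-0.044,-0.302,0.05,-1.5,-38,4.5,-0.044,-0.302,0.05,-1.5,-38,4.5,-0.044,-0.302,0.05,-1.5,-38,4.5]' 100; python3 go.py -20 134.6 180 0 -4.5
```

```text
row [0.0301, -0.3017, 0.0503, -1.5269, -37.9969, 4.4763]
t: 7.7
ee_pos: [465.1, 193.7, 123.2]
tcp_rot: [[0.971, 0.239, -0.004], [0.239, -0.971, -0.001], [-0.004, 0.0, -1.0]]
wrist_force: [0.5, -0.4, 0.5]
finger_gap: 1.0
finger_force: 0.0
t 7.7 grasp@dock,F [-77.7 138.9 142. ] [ 0.3 -0.5  0.5] gap 1.0 ff 0.0 j [ 45.  10. -29.  -0. -52.  59.]
row [0.0578, -0.0001, -0.0383, 0.008, 0.2269, 0.1486]
```

```bash
python3 -m inch '[0.04,0,-0.01,0,0,0,0.075,0,0,0,0,0,0.08,0,0,0,0.2,0,0.08,0,0,0,0.2,0]'; python3 - <<'E'
from h import *
p,d,Q,P=wcloud();hsv=cv2.cvtColor(p,cv2.COLOR_BGR2HSV);h,s,v=[hsv[...,i].astype(int) for i in range(3)]
m=((h>160)|(h<3))&(s>50)&(v>70)&(d>0)&(abs(Q[...,1]-134)<70)&(abs(Q[...,0])<60)
k=m&(Q[...,2]>73)&(Q[...,2]<84);print('rib',k.sum(),cv2.minAreaRect(Q[k][:,:2].astype(np.float32)),np.median(Q[k],0))
k=m&(Q[...,2]>25);print('tray',cv2.minAreaRect(Q[k][:,:2].astype(np.float32)))
cv2.imwrite('pics/w3.png',p)
E
python3 go.py 2 134.6 65 0 -4.5
```

```text
t: 8.1
ee_pos: [543.6, 209.2, 123.1]
tcp_rot: [[0.972, 0.237, -0.001], [0.237, -0.972, -0.0], [-0.001, 0.0, -1.0]]
wrist_force: [0.3, 0.5, 0.3]
finger_gap: 1.0
finger_force: 0.0
rib 1691 ((4.276975631713867, 133.98446655273438), (13.61795425415039, 57.497581481933594), 84.9078140258789) [  6.36914979 133.7924576   78.16206371]
tray ((4.559558868408203, 133.7900390625), (120.00789642333984, 93.44310760498047), 85.09403228759766)
t 8.15 grasp@dock,F [  0.8 128.9 142.4] [-0.3  0.   0.2] gap 0.999 ff 0.0 j [ 40.  17. -19.  -0. -54.  63.]
row [0.0008, -0.0058, 0.0774, -0.0018, 0.0245, 0.0057]
```

```bash
python3 -m inch '[0.002,-0.005,0.03,0,0,-0.4,0.002,-0.005,0.06,0,0,-0.4,0.002,-0.005,0.075,0,0,-0.4,0.002,-0.005,0.077,0,0,-0.4,0.002,-0.005,0.077,0,0,-0.4]'; python3 -m inch '[0,0,0,0,0,0,0,0,0,0,0,0,0,0,0,0,0,0,0,0,0,0,0,0,0,0,0,0,0,0,0,0,0,0,0,0,0,0,0,0,0,0,0,0,0,0,0,0]' 0 20;python3 -m inch '[0,0,0,0,0,0,0,0,0,0,0,0,0,0,0,0,0,0,0,0,0,0,0,0]'; python3 go.py 2 134.6 65 0 -5
```

```text
t: 8.65
ee_pos: [543.7, 214.1, 48.4]
tcp_rot: [[0.97, 0.244, 0.001], [0.244, -0.97, 0.001], [0.002, -0.001, -1.0]]
wrist_force: [-0.1, 0.1, 1.0]
finger_gap: 1.003
finger_force: 0.0
t: 9.45
ee_pos: [544.0, 214.2, 48.0]
tcp_rot: [[0.97, 0.244, 0.001], [0.244, -0.97, 0.001], [0.002, -0.001, -1.0]]
wrist_force: [-0.1, -0.1, 0.1]
finger_gap: 0.335
finger_force: 0.0
t: 9.85
ee_pos: [544.0, 214.2, 48.0]
tcp_rot: [[0.97, 0.244, 0.001], [0.244, -0.97, 0.001], [0.002, -0.001, -1.0]]
wrist_force: [0.0, 0.0, 0.5]
finger_gap: 0.159
finger_force: 20.0
t 9.85 grasp@dock,F [  3.5 133.6  66.8] [0.1 0.  0.5] gap 0.159 ff 19.966668784618378 j [ 41.  22. -23.  -0. -44.  63.]
row [-0.0016, -0.0008, 0.0018, -0.0527, -0.1004, 0.9249]
```

The rib is gripped. I'll start sliding with a slight downward bias and square up the tray on the way.

```bash
python3 go.py 1 85 65.8 0 0|tail -1; python3 -m inch '[0,0.003,0.0005,0,0,-1, 0,0.009,0.001,0,0,-2, 0.0005,0.015,0.001,0,0,-3, 0.001,0.021,0.001,0,0,-4.1, 0.001,0.027,0.001,0,0,-4.1, 0.001,0.033,0.001,0,0,-4.1, 0.001,0.039,0.001,0,0,-4.1, 0.001,0.045,0.001,0,0,-4.1]';  python3 - <<'E'
from h import *
s=bot.state();print(where(s),s['finger_gap'],D.inv().apply(np.array(s['tcp_rot'])[:,0]))
p,d,Q,P=wcloud();hsv=cv2.cvtColor(p,cv2.COLOR_BGR2HSV);h,s,v=[hsv[...,i].astype(int) for i in range(3)]
pk=((h>160)|(h<3))&(s>50)&(v>70)&(d>0)&(abs(Q[...,1]-90)<75)&(abs(Q[...,0])<65)
print('tray',cv2.minAreaRect(Q[pk&(Q[...,2]>35)][:,:2].astype(np.float32)),Q[pk][:,2].min())
k=pk&(Q[...,2]>38)&(Q[...,2]<46);print('rim z',np.median(Q[k],0),np.percentile(Q[k],[1,99],axis=0).round(1).tolist())
po=(s<45)&(d>0)&(abs(Q[...,2]-10)<4)&(abs(Q[...,0])<62)&(abs(Q[...,1])<70)
print('pocket',po.sum(),np.percentile(Q[po],[.5,50,99.5],axis=0).round(1).tolist())
for y in(10,-10,-40,0): 
    r=Q[po&(abs(Q[...,1]-y)<6)];print(y,r[:,0].min().round(1),r[:,0].max().round(1)) if len(r) else 0
cv2.imwrite('pics/w4.png',p)
E
```

```text
row [0.0009, 0.0487, 0.0009, -0.0483, -0.1027, -4.0751]
t: 10.65
ee_pos: [557.1, 171.4, 48.0]
tcp_rot: [[0.949, 0.314, 0.004], [0.314, -0.949, 0.003], [0.005, -0.002, -1.0]]
wrist_force: [-0.5, 3.2, 5.7]
finger_gap: 0.157
finger_force: 20.0
(array([ 2.5, 88.9, 66.8]), array([0.6, 3.2, 5.7])) 0.15703985350728625 [0.9999878  0.00183161 0.00458737]
tray ((3.63525390625, 86.4068603515625), (124.22332000732422, 93.24370574951172), 89.8433609008789) 9.97449346417214
rim z [46.09900194 80.39345828 41.76673526] [[13.8, 29.4, 38.1], [50.2, 146.8, 44.4]]
pocket 9334 [[-51.4, -65.1, 9.2], [21.7, -25.8, 10.8], [50.9, 49.0, 12.4]]
10 3.1 51.1
-10 -6.1 50.9
-40 -52.9 51.1
0 1.2 51.0
```

View pics/w4.png

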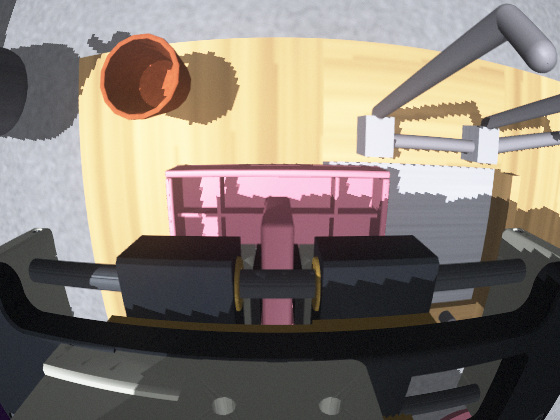

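The tray is square to the pocket but about 3 mm too far back (+x). I'll correct that and slide the rest of the way.

```bash
python3 -m inch '[-0.001,0.006,0,0,0,0, -0.002,0.012,0,0,0,0, -0.003,0.018,0,0,0,0, -0.003,0.024,0,0,0,0, -0.003,0.03,0,0,0,0, -0.003,0.036,0,0,0,0, -0.003,0.042,0,0,0,0, -0.003,0.048,0,0,0,0]'; python3 -m inch '[0,0.006,0,0,0,0, 0,0.012,0,0,0,0, 0,0.018,0,0,0,0, 0,0.024,0,0,0,0, 0,0.03,0,0,0,0, 0,0.035,0,0,0,0, 0,0.038,0,0,0,0, 0,0.0395,0,0,0,0]';python3 -m inch '[0,0,0,0,0,0,0,0,0,0,0,0]'; python3 go.py -0.5 -0.5 59 0 0;  python3 - <<'E'
from h import *
p,d,Q,P=wcloud();hsv=cv2.cvtColor(p,cv2.COLOR_BGR2HSV);h,s,v=[hsv[...,i].astype(int) for i in range(3)]
pk=((h>160)|(h<3))&(s>50)&(v>70)&(d>0)&(abs(Q[...,1])<75)&(abs(Q[...,0])<65)
k=pk&(Q[...,2]>28)&(Q[...,2]<46)&(Q[...,0]>30);print('rim',np.percentile(Q[k],[1,50,99],axis=0).round(1).tolist())
cv2.imwrite('pics/w5.png',p)
E
```

```text
t: 11.5
ee_pos: [569.1, 124.7, 47.9]
tcp_rot: [[0.949, 0.314, 0.004], [0.314, -0.949, 0.003], [0.004, -0.002, -1.0]]
wrist_force: [0.2, 2.9, 6.5]
finger_gap: 0.158
finger_force: 20.0
t: 12.3
ee_pos: [580.3, 86.1, 46.7]
tcp_rot: [[0.95, 0.313, 0.001], [0.313, -0.95, 0.001], [0.001, -0.001, -1.0]]
wrist_force: [1.5, -0.3, -1.8]
finger_gap: 0.163
finger_force: 20.0
t: 12.5
ee_pos: [579.9, 86.3, 46.4]
tcp_rot: [[0.95, 0.313, 0.0], [0.313, -0.95, 0.001], [0.001, -0.001, -1.0]]
wrist_force: [0.4, 0.6, -2.2]
finger_gap: 0.158
finger_force: 20.0
t 12.5 grasp@dock,F [-2.3  1.  65.2] [ 0.6  0.4 -2.2] gap 0.158 ff 19.977615773677826 j [ 28.  22. -23.  -0. -44.  81.]
row [0.0018, 0.0015, 0.0062, -0.0372, -0.0298, 0.0153]
rim [[30.3, -58.2, 28.2], [43.1, -7.6, 39.5], [45.3, 58.5, 41.7]]
```

```bash
python3 -m inch '[0.001,0.0005,0,0,0,0, 0.002,0.001,0,0,0,0, 0.002,0.001,0.001,0,0,0, 0.002,0.001,0.003,0,0,0, 0.002,0.001,0.005,0,0,0,0.002,0.001,0.006,0,0,0, 0.002,0.001,0.007,0,0,0, 0.002,0.001,0.007,0,0,0]'; python3 go.py
```

```text
t: 13.35
ee_pos: [582.7, 86.4, 40.0]
tcp_rot: [[0.95, 0.313, 0.002], [0.313, -0.95, 0.001], [0.002, -0.001, -1.0]]
wrist_force: [-0.8, 0.6, -0.4]
finger_gap: 0.158
finger_force: 20.0
t 13.35 grasp@dock,F [ 0.4  0.2 58.8] [-0.5  0.8 -0.4] gap 0.158 ff 19.97633010149002 j [ 27.  23. -23.  -0. -44.  81.]
```

```bash
python3 -m inch '[0,0,0.001,0,0,0,0,0,0.0015,0,0,0]'; python3 go.py; python3 -m inch '[0,0,0,0,0,0,0,0,0,0,0,0,0,0,0,0,0,0,0,0,0,0,0,0,0,0,0,0,0,0]' 60; python3 -m inch '[0,0,-0.03,0,0,0,0,0,-0.06,0,0,0,-0.02,0,-0.08,0,0,0,-0.04,0,-0.1,0,0,0,-0.04,0,-0.1,0,0,0]'; python3 - <<'E'
from h import *
p,d,Q,P=wcloud();hsv=cv2.cvtColor(p,cv2.COLOR_BGR2HSV);h,s,v=[hsv[...,i].astype(int) for i in range(3)]
pk=((h>160)|(h<3))&(s>50)&(v>70)&(d>0)&(abs(Q[...,1])<75)&(abs(Q[...,0])<65)
k=pk&(Q[...,2]>28)&(Q[...,2]<46);print('rim',np.percentile(Q[k],[1,50,99],axis=0).round(1).tolist())
for x in(-45,45):
  for y in(-50,50):
    q=pk&(abs(Q[...,0]-x)<8)&(abs(Q[...,1]-y)<12)
    if q.any():print(x,y,q.sum(),np.percentile(Q[q][:,2],[90,97]).round(1))
k=pk&(Q[...,2]>60);print('rib top',np.median(Q[k],0))
cv2.imwrite('pics/w6.png',p)
t,dt=bot.grab_frame('top');cv2.imwrite('pics/t6.png',t)
E
```

```text
t: 13.55
ee_pos: [582.8, 86.5, 39.9]
tcp_rot: [[0.95, 0.313, 0.002], [0.313, -0.95, 0.001], [0.002, -0.001, -1.0]]
wrist_force: [-7.4, 0.3, 16.9]
finger_gap: 0.154
finger_force: 20.0
t 13.55 grasp@dock,F [ 0.4  0.2 58.7] [-7.   2.6 16.9] gap 0.154 ff 19.978814721107483 j [ 27.  23. -23.  -0. -44.  81.]
t: 14.05
ee_pos: [582.7, 86.4, 38.3]
tcp_rot: [[0.95, 0.313, 0.001], [0.313, -0.95, 0.001], [0.002, -0.001, -1.0]]
wrist_force: [-0.1, -0.3, 0.8]
finger_gap: 0.547
finger_force: 0.0
t: 14.55
ee_pos: [544.2, 73.6, 141.2]
tcp_rot: [[0.95, 0.313, 0.005], [0.313, -0.95, 0.003], [0.006, -0.001, -1.0]]
wrist_force: [0.7, -0.3, 1.2]
finger_gap: 0.604
finger_force: 0.0
rim [[-47.6, -59.4, 28.0], [-8.7, -21.0, 33.5], [47.2, 58.0, 35.7]]
-45 -50 432 [34.6 35.2]
-45 50 400 [34.3 35.1]
45 -50 365 [34.8 35.2]
45 50 234 [34.3 35. ]
rib top [-5.69854455 -1.1790538  70.1352206 ]
```

View pics/w6.png

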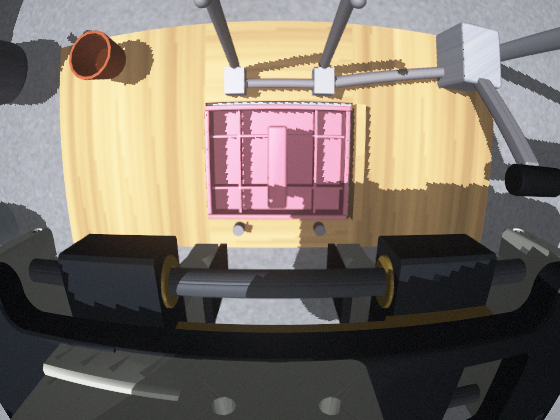

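All four rim corners are at z≈35, so the tray sits flat in the pocket (tray at about (280,160)), arches still open behind it. Now back to the lever bar at (535,180).

```bash
python3 go.py -65 -166.5 215 38 0
```

```text
t 14.65 grasp@dock,F [-39.6   0.2 157.7] [-0.   0.4 -0.5] gap 0.597 ff 0.0 j [ 28.  13. -22.  -0. -54.  80.]
row [-0.0138, 0.1666, -0.0615, -0.0738, 37.7949, 0.0018]
```

```bash
python3 -m inch '[-0.03,0.03,-0.05,0,8,0,-0.03,0.07,-0.06,0,16,0,-0.02,0.1,-0.0615,0,24,0,-0.014,0.13,-0.0615,0,31,0,-0.014,0.16,-0.0615,0,37.8,0,-0.014,0.1666,-0.0615,0,37.8,0,-0.014,0.1666,-0.0615,0,37.8,0,-0.014,0.1666,-0.0615,0,37.8,0]' 100; python3 go.py 5 -166.5 138 38 0; python3 - <<'E'
from h import *
p,d,Q,P=wcloud();v=p.max(2)
m=(v<60)&(d>0)&(abs(Q[...,1]+166)<30)&(abs(Q[...,0]-6)<40)&(Q[...,2]>100)&(Q[...,2]<165)
print('bar',m.sum(),np.percentile(Q[m],[3,50,97],axis=0).round(1).tolist())
E
```

```text
t: 15.45
ee_pos: [583.4, -89.9, 198.8]
tcp_rot: [[0.752, 0.31, 0.582], [0.244, -0.951, 0.191], [0.613, -0.002, -0.79]]
wrist_force: [0.8, -0.5, 0.4]
finger_gap: 0.998
finger_force: 0.0
t 15.45 grasp@dock,F [ -65.5 -167.5  213.7] [ 0.6 -0.8  0.4] gap 0.998 ff 0.0 j [  2.  -0. -31. -24. -25. 125.]
row [0.0094, -0.001, 0.103, 0.0005, 0.2254, -0.1547]
bar 1387 [[-4.0, -186.3, 138.9], [2.0, -166.1, 146.0], [12.4, -146.5, 148.2]]
```

```bash
python3 -m inch '[0.0094,-0.001,0.03,0,0,0,0.0094,-0.001,0.06,0,0,0,0.0094,-0.001,0.085,0,0,0,0.0094,-0.001,0.1,0,0,0,0.0094,-0.001,0.103,0,0,0,0.0094,-0.001,0.103,0,0,0]'; python3 -m inch '[0,0,0,0,0,0,0,0,0,0,0,0,0,0,0,0,0,0,0,0,0,0,0,0,0,0,0,0,0,0,0,0,0,0,0,0,0,0,0,0,0,0,0,0,0,0,0,0]' 0 30; python3 - <<'E'
from h import *
s=bot.state();T=np.array(s['tcp_rot']);print(where(s),s['finger_gap'],s['finger_force'],s['joint_positions'].round(0))
g,_=where(s)
for a in (.7,.6,.5,.4,.3,.2,.1,0,-.02):
    dd=np.array([115*(np.cos(.8)-np.cos(a)),0,115*(np.sin(a)-np.sin(.8))]);print(round(a,2),(T.T@D.apply(dd)/1000).round(4))
E
```

```text
t: 16.1
ee_pos: [650.0, -65.2, 123.9]
tcp_rot: [[0.75, 0.314, 0.582], [0.247, -0.95, 0.193], [0.613, -0.001, -0.79]]
wrist_force: [-0.6, 0.0, -0.6]
finger_gap: 1.005
finger_force: 0.0
t: 16.9
ee_pos: [650.3, -66.5, 124.4]
tcp_rot: [[0.749, 0.312, 0.584], [0.246, -0.95, 0.192], [0.615, -0.0, -0.789]]
wrist_force: [-0.2, -5.2, 1.4]
finger_gap: 0.498
finger_force: 30.0
(array([   5.3, -166.2,  139.2]), array([-1.8, -4.8,  1.4])) 0.4977056851484036 29.999864101409912 [  3.  11. -27. -32. -17. 133.]
0.7 [-0.0114  0.      0.0018]
0.6 [-0.0225  0.      0.0048]
0.5 [-0.0332  0.      0.0088]
0.4 [-0.0435  0.      0.0139]
0.3 [-0.0533  0.      0.02  ]
0.2 [-0.0624  0.      0.027 ]
0.1 [-0.0707  0.      0.0349]
0 [-0.0782  0.      0.0436]
-0.02 [-0.0796  0.      0.0455]
```

```bash
python3 -m inch '[-0.0057,0,0.0008,0,0,0,-0.0114,0,0.0018,0,0,0,-0.017,0,0.0032,0,0,0,-0.0225,0,0.0048,0,0,0,-0.0279,0,0.0067,0,0,0,-0.0332,0,0.0088,0,0,0,-0.0384,0,0.0113,0,0,0,-0.0435,0,0.0139,0,0,0]'; python3 go.py -29.5 -166.3 54.5 38 0; python3 -m inch '[-0.005,0,0.003,0,0,0,-0.0098,0,0.0061,0,0,0,-0.0144,0,0.0095,0,0,0,-0.0189,0,0.0131,0,0,0,-0.0231,0,0.017,0,0,0,-0.0272,0,0.021,0,0,0,-0.031,0,0.0252,0,0,0,-0.035,0,0.03,0,0,0]'; python3 go.py -29.5 -166.3 54.5 38 0
```

```text
t: 17.7
ee_pos: [626.9, -74.3, 88.2]
tcp_rot: [[0.747, 0.312, 0.587], [0.247, -0.95, 0.192], [0.617, 0.001, -0.787]]
wrist_force: [-3.1, -2.5, 8.5]
finger_gap: 0.5
finger_force: 30.0
t 17.7 grasp@dock,F [ -19.4 -166.3  103. ] [-3.7 -1.4  8.5] gap 0.5 ff 30.00185877084732 j [ -1.  13. -27. -42. -17. 146.]
row [-0.0379, -0.0, 0.032, 0.0505, -0.1123, 0.0474]
t: 18.5
ee_pos: [616.8, -77.6, 41.2]
tcp_rot: [[0.749, 0.312, 0.584], [0.246, -0.95, 0.191], [0.615, 0.001, -0.789]]
wrist_force: [-2.6, -4.3, 2.1]
finger_gap: 0.499
finger_force: 30.0
t 18.5 grasp@dock,F [ -30.  -166.2   56.1] [-3.8 -3.3  2.1] gap 0.499 ff 30.001303553581238 j [ -5.  18. -26. -54. -18. 161.]
row [-0.0005, 0.0001, 0.0016, 0.0368, 0.0808, 0.0053]
```

Press about 2–3 mm more, release, withdraw and look.

```bash
python3 -m inch '[-0.001,0,0.001,0,0,0,-0.002,0,0.0025,0,0,0,-0.002,0,0.0025,0,0,0]'; python3 -m inch '[0.001,0,-0.001,0,0,0,0.001,0,-0.001,0,0,0,0.001,0,-0.001,0,0,0,0.001,0,-0.001,0,0,0,0.001,0,-0.001,0,0,0,0.001,0,-0.001,0,0,0]' 100; python3 -m inch '[0,0,-0.03,0,0,0,0,0,-0.07,0,0,0,0,0,-0.11,0,0,0,0.01,0,-0.14,0,0,0,0.01,0,-0.16,0,0,0,0.01,0,-0.16,0,0,0]'; python3 go.py; python3 - <<'E'
from h import *
p,d,Q,P=wcloud();v=p.max(2)
m=(v<60)&(d>0)&(abs(Q[...,1]+166)<30)&(abs(Q[...,0]+29)<30)&(Q[...,2]>30)&(Q[...,2]<90)
print('bar',m.sum(),np.percentile(Q[m],[3,50,97],axis=0).round(1).tolist())
a=bot.grab_frame('side')[0];b=bot.grab_frame('top')[0]
a=cv2.resize(a[120:350,160:320],None,fx=2.4,fy=2.4,interpolation=2);b=cv2.resize(b[130:240,165:330],None,fx=2.4,fy=2.4,interpolation=2)
o=np.zeros((552,780,3),np.uint8);o[:,:384]=a;o[:264,384:780]=b;cv2.imwrite('pics/c7.png',o)
E
```

```text
t: 18.8
ee_pos: [616.6, -77.6, 37.6]
tcp_rot: [[0.75, 0.312, 0.583], [0.246, -0.95, 0.191], [0.614, 0.0, -0.789]]
wrist_force: [-1.2, -5.8, -1.4]
finger_gap: 0.496
finger_force: 30.0
t: 19.4
ee_pos: [617.0, -76.5, 39.6]
tcp_rot: [[0.749, 0.313, 0.583], [0.246, -0.95, 0.193], [0.614, -0.001, -0.789]]
wrist_force: [0.1, 0.1, -0.3]
finger_gap: 0.967
finger_force: 0.0
t: 20.0
ee_pos: [531.0, -105.1, 175.0]
tcp_rot: [[0.746, 0.313, 0.587], [0.247, -0.95, 0.193], [0.618, 0.001, -0.786]]
wrist_force: [0.7, 1.0, 0.0]
finger_gap: 0.997
finger_force: 0.0
t 20.0 grasp@dock,F [-120.2 -165.6  189.8] [0.9 0.7 0. ] gap 0.997 ff 0.0 j [ -2.  -2. -34. -31. -25. 135.]
bar 862 [[-39.1, -186.4, 56.4], [-33.0, -167.7, 63.4], [-22.3, -147.1, 65.6]]
```

View pics/c7.png

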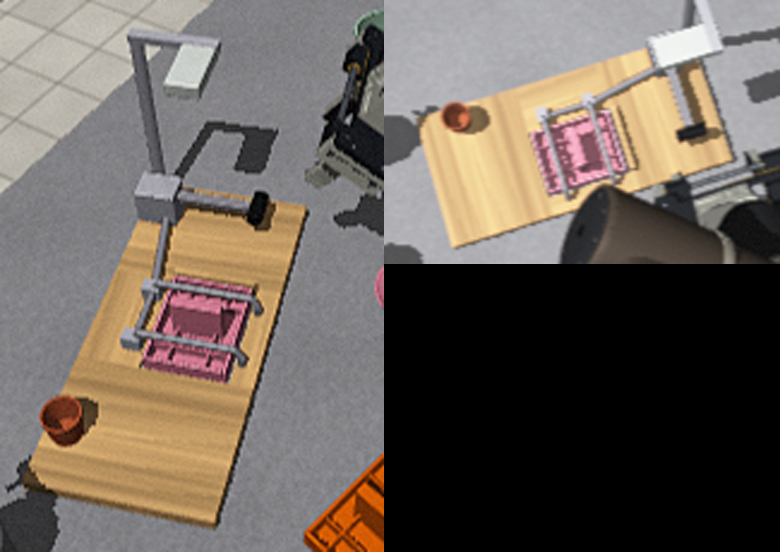

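The arches are closed over the tray (side crop (200,310), top crop (580,155)). The lever bar is back at its original measured height (top 65.6), the small pot hasn't moved, and the gripper is clear.

```bash
python3 -c "
from station import bot
print(bot.job_done())"
```

```text
the job is handed in; nothing more can be done
None
```

I handed the job in at about 20 s: the tray lies flat in the pocket, the lever is fully down with both arches closed over the tray, and the gripper has let go and is clear; no verdict came back.

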